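# Set out the filling table

## Robot

A 7-joint arm with a two-finger parallel gripper is mounted at the origin on the work surface. World frame = base frame: x ahead of the robot, y to its left, z up, the work surface at z = 0. Lengths are in m, angles in rad, forces in N, time in s.
With the tool pointing down it reaches from about 0.4 to 0.9 m from the base axis. Payload 5.5 kg.
Tool frame: the origin (TCP) lies midway between the tips of the shut fingers; the grasp point (between the pads) lies 19 mm behind it (manip.grip_depth is the distance from the TCP to the grasp point, in m); z points along the fingers, x is the direction in which the jaws open and shut, and the axes are right-handed (so a half turn about z gives the same grasp; the last joint's range is limited). The gripper opens to 92 mm and grips with 3 to 60 N. Pads are 19 mm wide; open, the fingers measure 130 mm over their backs; the gripper's body (75 mm by 190 mm) begins 47 mm behind the grasp point.
Start: joints at [-0.954, 0.501, -0.427, 1.55, 0.221, 1.138, -0.21], TCP at [0.225, 0.61, 0.227] pointing down, gripper open.
Joint ranges: [-2.88, 2.88], [-0.31, 2.03], [-1.54, 1.56], [0.2, 2.42], [-1.41, 4.55], [0.19, 2.02], [-2.57, 2.57]. Speed limits (rad/s): [2.57, 2.57, 3.14, 3.14, 3.14, 3.14, 3.14].

## Interface

Orientations are given as a unit quaternion [x, y, z, w].
In Python, from bench import manip, effector, viewer gives the robot as it stands. Calls block until the motion is done:
- manip.move_pose(position, orientation): joint-space move of the TCP to a pose.
- manip.servo_line(position, ori=None, vel=0.15): straight line of the TCP; ori=None keeps the orientation; vel is the mean speed in m/s.
- manip.movej(angles): joint-space move.
- effector.open_jaws() and effector.close(f_grip=None): open the fingers fully, or close them until they stop; f_grip is the grip in N (None keeps the last).
- manip.sleep(seconds).
- manip.solve_ik(position, orientation): joint angles nearest the present ones, or None.
- viewer.get_image(name): name is "side" or "top"; returns the picture (420x560x3 uint8, red, green, blue); there is no depth.
- viewer.get_calibration(name): a dict with "vfov" (degrees; the focal length in pixels is half the picture's height over the tangent of half this angle, whatever the lens; pixels are square), "cx", "cy" (the principal point, pixels), "dist_coeffs" ([k1, k2, p1, p2, k3] as OpenCV has them; the pictures are not rectified), "eye" and "attitude" of the camera in the world. Camera axes: x right, y down, z forward; pixel columns grow to the right and rows downward; lengths in m; the calibration is good to about 2 mm. A picture is of the moment at which its call begins. get_calibration takes no time and is no camera call.
A pose or a line that the arm cannot do raises manip.PlanningError and nothing moves.
- manip.hand_in(): hands the job in, once; it reports no verdict.
Readings, each from a call of its own:
- manip.current_clock(): time.
- manip.current_q(): joint angles.
- manip.current_joint_velocities(): joint speeds.
- manip.current_tau(): joint torques, N m.
- manip.current_tool_pos(): TCP position.
- manip.current_tcp_rot(): TCP orientation.
- manip.current_force(): force on the tool from outside, world axes, zero at the start.
- manip.current_wrist_torque(): the same for the moment, N m.
- manip.current_finger_gap(): finger opening in m.
Only numpy, scipy, OpenCV 4.12 (cv2) and the standard library are available. Lean on these libraries where they do the work, as an engineer would, in place of code of your own. Each camera call takes 0.05 s, during which the arm holds its last target.

## Task

Get the table ready for filling: stand the round bottle, the square bottle and the oblong tin each upright and fully down in the white nest whose recess has the shape of its base, and stand the funnel, mouth down as it is, flat on the floor of the drip tray in a free spot, clear of the two jars. Set everything down gently, do not tip anything over, and do not bump or shift the jars on the tray. Any order will do.

Things in the scene. Friction and masses are not known exactly. Their poses are not given: they have to be found in the camera images.
- round_bottle_mid (a point): open green glass bottle with a round body 52 mm in diameter, straight from its foot up to 72 mm, then a shoulder and a neck with a 31 mm lip; 110 mm tall, 0.17-0.30 kg. Point: on its axis, half-way up (55 mm above its foot, a good height to grip the body); z up.
- square_bottle_mid (a point): open green glass bottle with a square body 46 x 46 mm, straight from its foot up to 79 mm, then a shoulder and a round neck with a 31 mm lip; 112 mm tall, 0.18-0.33 kg. Point: on its axis, half-way up (56 mm above its foot, a good height to grip the body); x and y are square to its sides, z up.
- tin_mid (a point): open bare steel oblong tin, 70 mm along its x, 36 mm along its y, body 96 mm tall, with a 24 mm wide, 10 mm high filling mouth on its top, 18 mm towards +x from the centre; 0.10-0.19 kg. Point: centre of the body, half-way up (48 mm above its foot); z up.
- funnel_mid (a point): aluminium funnel standing mouth down, spout up: 120 mm tall, mouth 64 mm in diameter at its foot, narrowing to a slim spout 19 to 17 mm in diameter from 58 mm up to the top, which is the place to grip it (about 95 mm above its foot); 0.07-0.12 kg. Point: on its axis, 60 mm above its foot; z up.
- round_nest: white plastic filling nest, a block 86 x 86 mm, 18 mm high, fixed to the table, with a recess in its top: round, 66 mm wide, 12 mm deep (the recess floor is 6 mm above the table). Origin: centre of the block's underside, below the recess centre; z up.
- square_nest: white plastic filling nest, a block 80 x 80 mm, 18 mm high, fixed to the table, with a recess in its top: square, 60 x 60 mm, 12 mm deep (the recess floor is 6 mm above the table). Origin: centre of the block's underside, below the recess centre; z up; x and y are square to the recess sides.
- oblong_nest: white plastic filling nest, a block 104 x 70 mm, 18 mm high, fixed to the table, with a recess in its top: oblong, 84 x 50 mm, 12 mm deep (the recess floor is 6 mm above the table). Origin: centre of the block's underside, below the recess centre; z up; the long side runs along x.
- drip_tray: dark steel drip tray, flat and shallow, fixed: 180 mm along its x, 260 mm along its y, with a 5 mm wall all round whose rim is 12 mm above the table (inside 170 x 250 mm). Its floor is 5 mm above the table. Origin: centre of its underside; z up.
- jar_a_mid (a point): one of two identical small amber jars with steel lids, 44 mm across, 56 mm tall, loose, standing on the drip tray and to be left alone. Point: its centre, half-way up (28 mm above its foot); z up.
- jar_b_mid (a point): one of two identical small amber jars with steel lids, 44 mm across, 56 mm tall, loose, standing on the drip tray and to be left alone. Point: its centre, half-way up (28 mm above its foot); z up.
Things that resemble listed ones, but are neither listed nor needed, are in the scene too. What is shaped like the part that bears funnel_mid but purple or red is not meant. What is shaped like the oblong_nest but red or turquoise is not meant.

How it is judged:
By the outcome, as a careful person would: the job done as asked, in the order asked, and still so for the second after the job is handed in, with the robot touching nothing.
It also fails if it takes over 115 s, if anything falls off the work surface, if the arm or the gripper's body presses on something with over 40 N, if the wrist force passes 120 N, or if a joint passes its speed limit or range.

## Working session

There is one attempt and no reset: what is moved stays moved. The work goes in short steps, each a Python script; the robot and the scene stay as the last script left them, time stands still between calls to the robot, and variables do not carry over. Pictures are saved under pics/ and viewed, and the job is handed in when it is done.

```bash
mkdir -p pics; ls; python3 - <<'E'
from bench import manip, effector, viewer
import cv2
for n in ("side","top"):
    im=viewer.get_image(n); cv2.imwrite(f"pics/{n}0.png",im[:,:,::-1]); print(n,viewer.get_calibration(n))
print(manip.current_clock(), manip.current_tcp_rot(), manip.grip_depth)
E
```

```text
pics
side {'vfov': 50.34166684569726, 'cx': 278.0289438956494, 'cy': 205.11215808033512, 'dist_coeffs': array([-0.12120015,  0.        ,  0.        ,  0.        ,  0.        ]), 'eye': array([ 0.01144844, -0.92582068,  0.82667989]), 'attitude': array([ 0.86575347, -0.19334624,  0.1046022 , -0.4496071 ])}
top {'vfov': 51.959858166703214, 'cx': 283.964926361036, 'cy': 213.45480296932863, 'dist_coeffs': array([0.03966279, 0.        , 0.        , 0.        , 0.        ]), 'eye': array([0.31460949, 0.06196111, 1.1015517 ]), 'attitude': array([ 0.7098462 , -0.6995818 ,  0.05333413, -0.062122  ])}
0.1 [ 8.20494295e-01  5.71654055e-01 -7.28974614e-04  4.71006744e-04] 0.0188
```

View pics/side0.png

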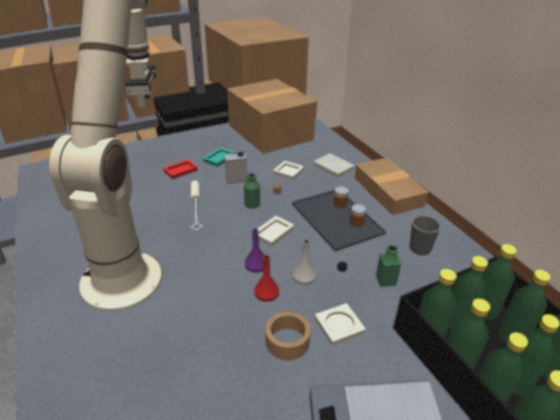

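View pics/top0.png

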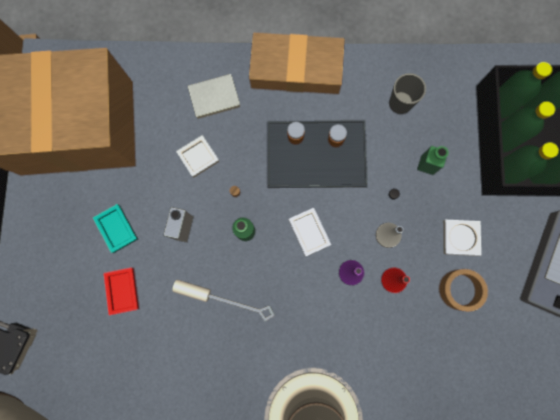

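```bash
cat > h.py <<'E'
import numpy as np, cv2, json
from scipy.spatial.transform import Rotation as R
from bench import manip, effector, viewer
def cal(n):
    c=viewer.get_calibration(n); f=210/np.tan(np.radians(c['vfov'])/2)
    K=np.array([[f,0,c['cx']],[0,f,c['cy']],[0,0,1]]); return K,np.array(c['dist_coeffs']),np.array(c['eye']),R.from_quat(c['attitude']).as_matrix()
def ray(n,uv,z):
    K,d,e,M=cal(n); p=cv2.undistortPoints(np.array(uv,float).reshape(-1,1,2),K,d).reshape(-1,2)
    r=np.c_[p,np.ones(len(p))]@M.T
    return e+r*((z-e[2])/r[:,2])[:,None]
def proj(n,P):
    K,d,e,M=cal(n); P=np.atleast_2d(P); return cv2.projectPoints(P.astype(float),cv2.Rodrigues(M.T)[0],-M.T@e,K,d)[0].reshape(-1,2)
E
python3 - <<'E'
import cv2
t=cv2.imread("pics/top0.png"); s=cv2.imread("pics/side0.png")
def crop(im,x,y,w,h,k,name):
    cv2.imwrite(f"pics/{name}.png",cv2.resize(im[y:y+h,x:x+w],None,fx=k,fy=k,interpolation=cv2.INTER_CUBIC))
crop(t,80,60,200,150,4,"t_a");crop(t,80,150,200,150,4,"t_a2");crop(t,260,110,200,150,4,"t_b");crop(t,300,190,200,150,4,"t_c")
crop(s,150,130,200,150,4,"s_a");crop(s,230,220,200,150,4,"s_b")
E
```

```text
(no output)
```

View pics/t_a.png

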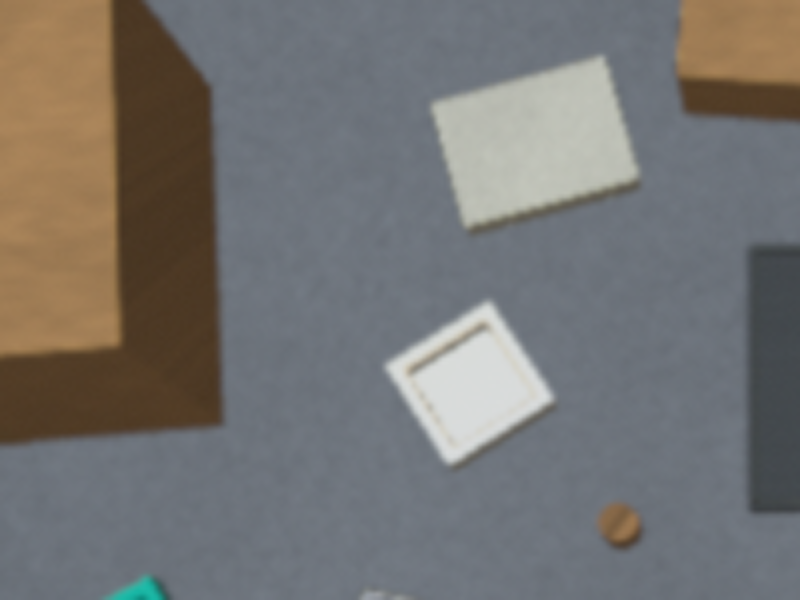

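View pics/t_a2.png

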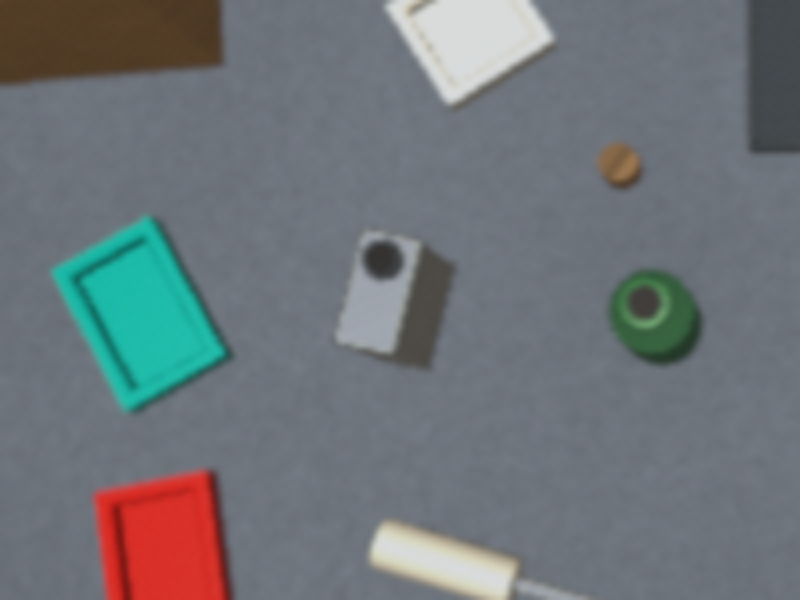

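View pics/t_b.png

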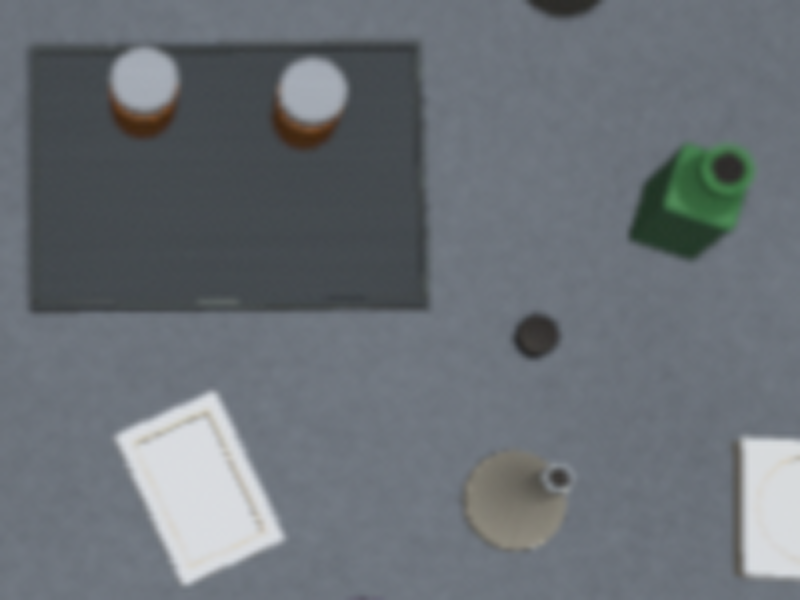

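View pics/t_c.png

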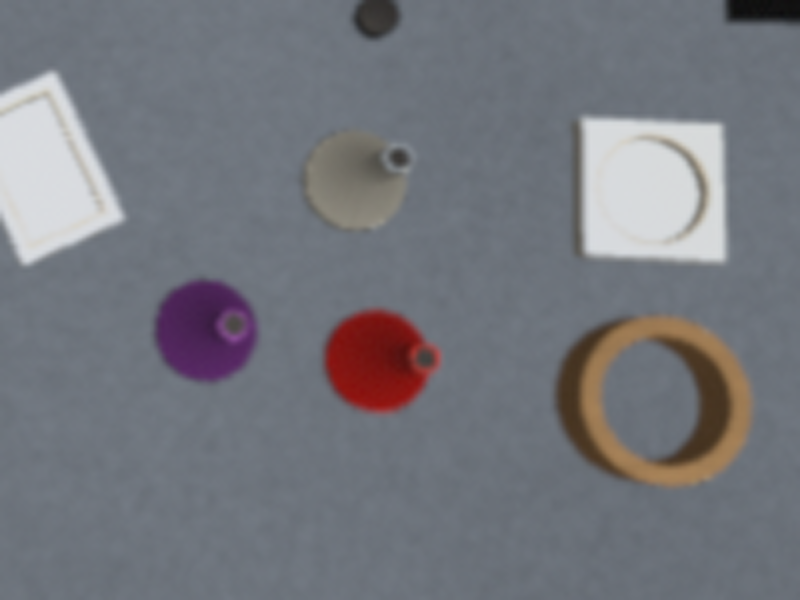

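View pics/s_a.png

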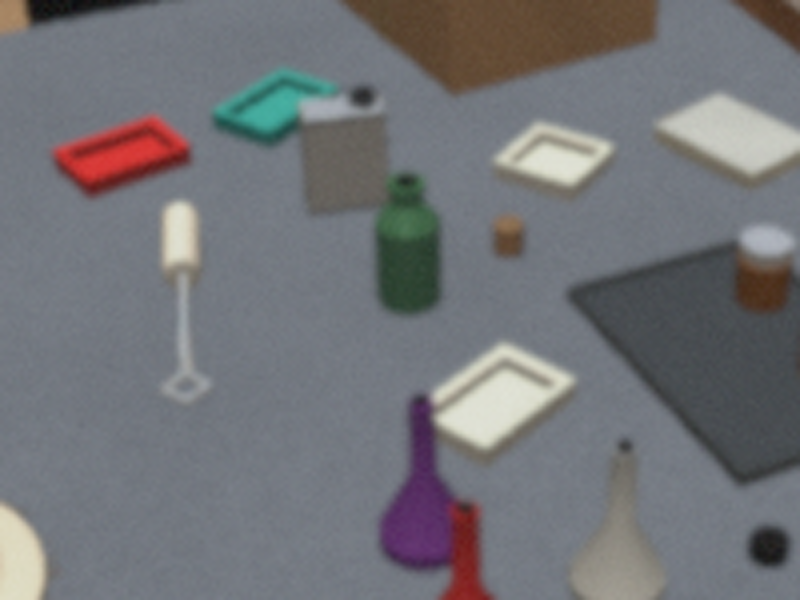

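View pics/s_b.png

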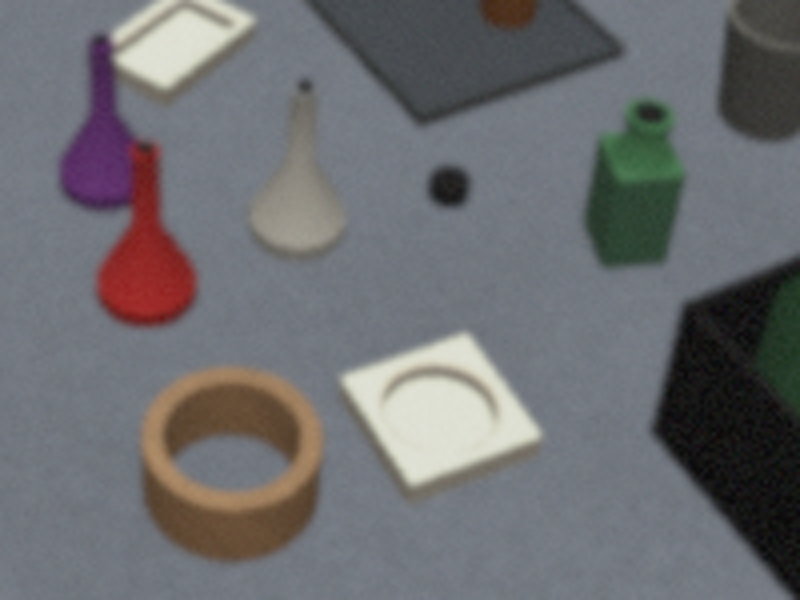

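```bash
cat > meas.py <<'E'
from h import *
def o(off,p): return (np.array(p,float)+.5)/4-.5+np.array(off)
A=(80,60);A2=(80,150);B=(260,110);C=(300,190)
def rect(n,off,p,z):
    P=ray("top",o(off,p),z)[:,:2]; c=P.mean(0)
    L=[np.linalg.norm(P[(i+1)%4]-P[i])*1e3 for i in range(4)]
    a=[np.degrees(np.arctan2(*(P[(i+1)%4]-P[i])[::-1])) for i in range(4)]
    print(n,c.round(4),np.round(L,1),np.round(a,1)); return c
rect("sqnest",A,[(490,302),(386,367),(452,466),(554,400)],.018)
rect("obnest",B,[(216,392),(284,540),(186,585),(115,437)],.018)
rect("rnest",C,[(582,117),(724,123),(726,262),(582,255)],.018)
print("rnest recess",ray("top",o(C,[(653,190)]),.018))
rect("tray",B,[(30,45),(418,40),(428,308),(30,311)],.012)
rect("tin",A2,[(366,229),(424,241),(394,354),(336,341)],.096)
for n,off,p,z in [("tinmouth",A2,(381,258),.106),("rb lip",A2,(643,303),.110),("rb body",A2,(653,313),.072),("jarA",B,(145,78),.056),("jarB",B,(313,91),.056),("sq lip",B,(728,169),.112),("sqfoot1",B,(692,259),0),("sqfoot2",B,(630,240),0),("sqsh1",B,(740,228),.079),("sqsh2",B,(664,205),.079),("sqsh3",B,(685,145),.079),("fun top",B,(558,478),.12),("fun foot",B,(516,500),.003)]:
    print(n,ray("top",o(off,p),z).round(4))
# side checks
S=(150,130);S2=(230,220)
for n,off,p,z in [("rb lip",S,(406,183),.11),("tin mouth",S,(362,97),.106),("jarA lid",S,(767,241),.056),("funtop",S,(625,446),.12),("funtop2",S2,(305,86),.12),("sq lip",S2,(650,114),.112),("rrecess",S2,(438,414),.018)]:
    print("side",n,ray("side",o(off,p),z).round(4))
for n,off,p in [("sqnest",S,[(541,121),(616,153),(570,191),(494,159)]),("obnest",S,[(506,343),(577,380),(486,459),(425,405)]),("rnest",S2,[(468,332),(541,435),(412,492),(341,380)])]:
    P=ray("side",o(off,p),.018)[:,:2]; print("side",n,P.mean(0).round(4))
E
python3 meas.py
```

```text
sqnest [0.6433 0.3052] [79.8 80.3 78.4 79.5] [ 124.5 -144.9  -55.    34.1]
obnest [0.4476 0.0112] [103.3  67.9 103.8  70.7] [-155.4  115.4   26.2  -64.9]
rnest [ 0.4402 -0.371 ] [87.5 87.1 87.5 86.9] [-91.7 177.4  88.2  -2.6]
rnest recess [[ 0.43942473 -0.37078465  0.018     ]]
tray [ 0.6551 -0.0048] [256.6 181.3 256.8 180.5] [ -88.7 -178.7   91.2    1.2]
tin [0.4556 0.3332] [35.4 68.8 35.1 68.3] [-101.   168.3   78.2  -11.5]
tinmouth [[0.4736 0.3311 0.106 ]]
rb lip [[0.4486 0.1764 0.11  ]]
rb body [[0.4478 0.1746 0.072 ]]
jarA [[0.7041 0.0495 0.056 ]]
jarB [[ 0.6966 -0.0568  0.056 ]]
sq lip [[ 0.63   -0.2941  0.112 ]]
sqfoot1 [[ 0.6047 -0.3088  0.    ]]
sqfoot2 [[ 0.6171 -0.2693  0.    ]]
sqsh1 [[ 0.6035 -0.3116  0.079 ]]
sqsh2 [[ 0.6175 -0.2666  0.079 ]]
sqsh3 [[ 0.6555 -0.2806  0.079 ]]
fun top [[ 0.4438 -0.1878  0.12  ]]
fun foot [[ 0.4446 -0.1906  0.003 ]]
side rb lip [[0.448  0.1754 0.11  ]]
side tin mouth [[0.4703 0.3261 0.106 ]]
side jarA lid [[0.7069 0.0572 0.056 ]]
side funtop [[ 0.4446 -0.1862  0.12  ]]
side funtop2 [[ 0.4446 -0.1862  0.12  ]]
side sq lip [[ 0.6306 -0.293   0.112 ]]
side rrecess [[ 0.4361 -0.3744  0.018 ]]
side sqnest [0.6433 0.305 ]
side obnest [0.4507 0.0107]
side rnest [ 0.4398 -0.3712]
```

```bash
cat >> h.py <<'E'
def down(deg): return (R.from_euler('z',deg,degrees=True)*R.from_euler('x',180,degrees=True)).as_quat()
ZT=0.215
def st(m=""):
    print(m,'t%.1f'%manip.current_clock(),'tcp',np.round(manip.current_tool_pos(),4),'F',np.round(manip.current_force(),1),'gap %.4f'%manip.current_finger_gap(),flush=True)
def pick(x,y,yaw,gh,f,lift=ZT,first=False):
    tz=gh-manip.grip_depth
    (manip.move_pose if first else lambda p,o:manip.servo_line(p,o,.25))([x,y,max(ZT,0.2)],down(yaw)); st("above")
    manip.servo_line([x,y,tz+.06],None,.15); manip.servo_line([x,y,tz],None,.08); st("down")
    effector.close(f_grip=f); st("closed")
    manip.servo_line([x,y,tz+.02],None,.05); st("lifted")
    manip.servo_line([x,y,lift],None,.15); st("up")
def carry(x,y,yaw,z=ZT): manip.servo_line([x,y,z],down(yaw),.22); st("over")
def place(x,y,gh,floor):
    tz=gh-manip.grip_depth+floor
    manip.servo_line([x,y,tz+.02],None,.12); manip.sleep(.2); st("near"); f0=manip.current_force()[2]
    manip.servo_line([x,y,tz+.003],None,.03)
    for dz in (.002,.001,0,-.001,-.002,-.003):
        manip.servo_line([x,y,tz+dz],None,.02); manip.sleep(.1)
        fz=manip.current_force()[2]; print(dz,round(fz-f0,2),end='; ')
        if fz-f0>1.2: break
    st("placed")
def release(x,y):
    effector.open_jaws(); manip.sleep(.2); st("open")
    p=manip.current_tool_pos(); manip.servo_line([p[0],p[1],p[2]+.06],None,.06); manip.servo_line([p[0],p[1],ZT],None,.2); st("clear")
E
python3 - <<'E'
from h import *
print(ray("top",[(135,166),(34,441//4+60)],0)[0])
for h in (.1,.15,.2,.25): print(h,ray("top",[(110,147)],h))
print("crate corner",ray("top",[(482,195)],0.0),ray("top",[(500,68)],.1),"ring",ray("top",[(466,290)],.03))
for n,p,yw in [("rb",(.4483,.176),90),("rn",(.4398,-.371),90),("tin",(.455,.332),78.4),("on",(.4476,.0112),115.3),("sb",(.63,-.2945),-18),("sn",(.6433,.3052),34.6),("f",(.4443,-.188),90),("tr",(.613,-.003),90)]:
    for z in (.05,.215):
        q=manip.solve_ik([*p,z],down(yw)); print(n,z,None if q is None else np.round(q,2))
E
```

```text
[0.61758642 0.47165816 0.        ]
0.1 [[0.63632786 0.49757325 0.1       ]]
0.15 [[0.62026687 0.47582639 0.15      ]]
0.2 [[0.60420587 0.45407952 0.2       ]]
0.25 [[0.58814487 0.43233266 0.25      ]]
crate corner [[ 0.55129174 -0.43191391  0.        ]] [[ 0.84708304 -0.44653729  0.1       ]] ring [[ 0.30968531 -0.36635364  0.03      ]]
rb 0.05 [-0.16  0.46 -0.32  2.09  0.25  0.62  0.92]
rb 0.215 [-0.15  0.2  -0.32  1.98  0.07  0.98  1.07]
rn 0.05 [ 0.36  0.6   0.38  1.89 -0.32  0.72  2.5 ]
rn 0.215 [ 0.06  0.43  0.77  1.79 -0.34  1.06  2.53]
tin 0.05 [-0.4   0.58 -0.35  1.9   0.29  0.72  0.45]
tin 0.215 [-0.35  0.35 -0.4   1.79  0.16  1.03  0.55]
on 0.05 [ 0.14  0.41 -0.26  2.17  0.19  0.58  1.75]
on 0.215 [ 0.    0.12 -0.09  2.06  0.01  0.96  1.91]
sb 0.05 [ 0.12  0.77  0.41  1.56 -0.37  0.89  0.35]
sb 0.215 [ 0.1   0.59  0.46  1.46 -0.27  1.15  0.28]
sn 0.05 [-0.36  0.77 -0.19  1.5   0.17  0.89  0.01]
sn 0.215 [-0.33  0.6  -0.23  1.39  0.14  1.17  0.03]
f 0.05 [ 0.29  0.44  0.07  2.1  -0.05  0.6   1.96]
f 0.215 [ 0.03  0.19  0.35  1.99 -0.08  0.97  1.99]
tr 0.05 [ 0.12  0.63 -0.22  1.77  0.18  0.76  1.38]
tr 0.215 [ 0.08  0.42 -0.15  1.67  0.07  1.06  1.48]
```

```bash
python3 - <<'E'
from h import *
pick(.4483,.176,60,.067,25,first=True)
E
```

```text
above t1.9 tcp [0.4482 0.1774 0.2151] F [0.2 0.2 0. ] gap 0.0917
down t3.6 tcp [0.4486 0.1762 0.0485] F [-0.3  0.2 -0.1] gap 0.0919
closed t4.3 tcp [0.4483 0.176  0.0483] F [-0.3 -0.8  1.5] gap 0.0509
lifted t4.9 tcp [0.4485 0.176  0.0685] F [-0.7  0.3 -3.1] gap 0.0508
up t6.0 tcp [0.4475 0.1757 0.214 ] F [ 0.4 -0.4 -2.3] gap 0.0508
```

```bash
python3 - <<'E'
from h import *
carry(.4398,-.371,60)
im=viewer.get_image("side"); cv2.imwrite("pics/s1.png",im[:,:,::-1])
place(.4398,-.371,.067,.006)
im=viewer.get_image("side"); cv2.imwrite("pics/s2.png",cv2.resize(im[180:380,200:460,::-1],None,fx=3,fy=3))
E
```

```text
over t8.7 tcp [ 0.4401 -0.3701  0.215 ] F [ 0.   0.3 -2.4] gap 0.0509
near t10.2 tcp [ 0.4402 -0.3713  0.0749] F [ 0.5 -0.8 -2.8] gap 0.0509
0.002 0.72; 0.001 1.04; 0 1.9; placed t12.0 tcp [ 0.4399 -0.3712  0.0543] F [ 0.2 -0.5 -0.9] gap 0.0511
```

View pics/s2.png

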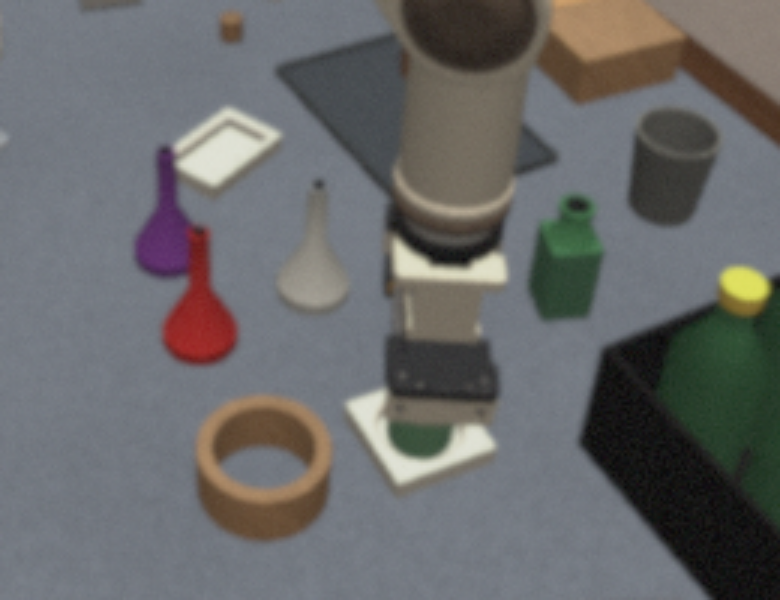

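The side view shows the bottle's foot inside the round recess (crop ~(420,440)), at the expected floor height. I'll release it and pick up the square bottle.

```bash
python3 - <<'E'
from h import *
release(0,0)
pick(.630,-.2945,-18,.070,25)
im=viewer.get_image("side"); cv2.imwrite("pics/s3.png",cv2.resize(im[180:380,200:460,::-1],None,fx=3,fy=3))
E
```

```text
open t13.1 tcp [ 0.4398 -0.371   0.0542] F [-0.9 -0.3 -0.7] gap 0.0918
clear t14.9 tcp [ 0.4393 -0.3704  0.214 ] F [ 0.2  0.1 -0.4] gap 0.0915
above t16.4 tcp [ 0.6291 -0.2949  0.2142] F [-1.1  0.4  0.2] gap 0.0922
down t18.1 tcp [ 0.6303 -0.2948  0.0516] F [0.4 0.7 0.4] gap 0.0918
closed t18.9 tcp [ 0.63   -0.2945  0.0512] F [-0.3 -0.5 -0.4] gap 0.0460
lifted t19.5 tcp [ 0.6302 -0.2945  0.0716] F [ 0.2 -0.9 -3.4] gap 0.0458
up t20.6 tcp [ 0.6292 -0.294   0.2136] F [-0.3 -0.8 -4. ] gap 0.0459
```

View pics/s3.png

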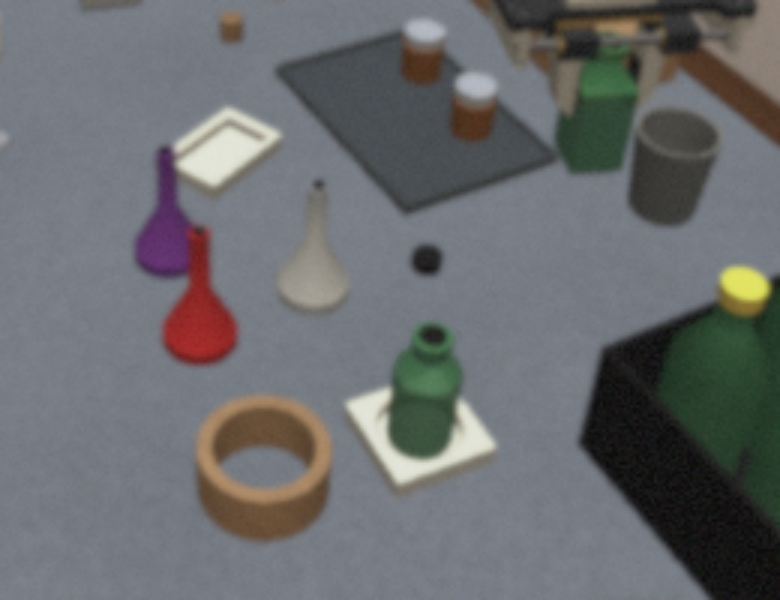

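The round bottle stands upright in its nest, and the square bottle is held upright. Next I'll carry it to the square nest.

```bash
python3 - <<'E'
from h import *
carry(.6433,.3052,34.6)
place(.6433,.3052,.070,.006)
im=viewer.get_image("side"); cv2.imwrite("pics/s4.png",cv2.resize(im[90:290,150:410,::-1],None,fx=3,fy=3))
E
```

```text
over t23.5 tcp [0.6436 0.3041 0.2151] F [ 0.7 -1.1 -2.7] gap 0.0457
near t25.0 tcp [0.6438 0.3054 0.0781] F [ 0.1  0.  -3.9] gap 0.0460
0.002 1.03; 0.001 1.45; placed t26.4 tcp [0.6433 0.3052 0.0582] F [ 0.5 -0.6 -2.5] gap 0.0459
```

View pics/s4.png

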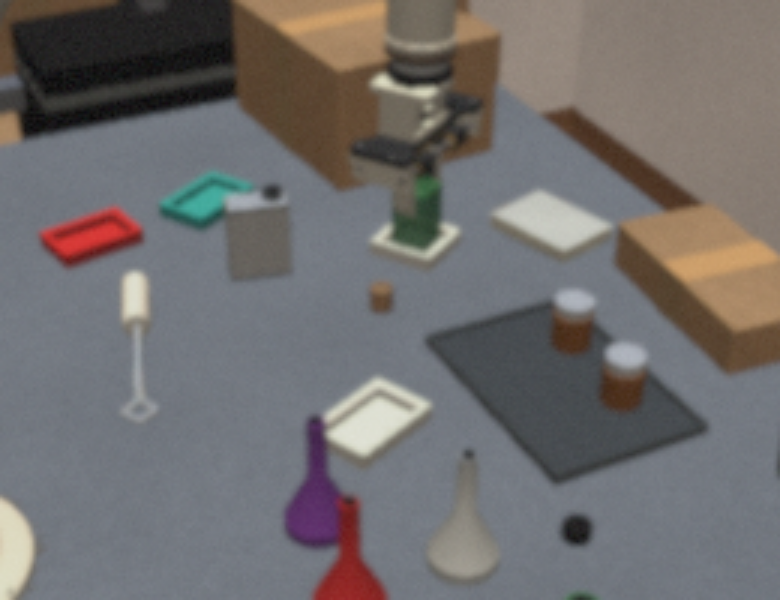

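The bottle is inside the square recess. The stop came 1 mm early, possibly from force noise, so I'll lower it a little more, release, and pick up the tin.

```bash
python3 - <<'E'
from h import *
manip.servo_line([.6433,.3052,.070-manip.grip_depth+.006],None,.02); manip.sleep(.1); st("low")
release(0,0)
pick(.455,.332,78.4,.066,15)
im=viewer.get_image("side"); cv2.imwrite("pics/s5.png",cv2.resize(im[90:290,150:410,::-1],None,fx=3,fy=3))
im=viewer.get_image("top"); cv2.imwrite("pics/t5.png",im[:,:,::-1])
E
```

```text
low t26.8 tcp [0.6434 0.3052 0.0572] F [-0.  0. -2.] gap 0.0456
open t27.9 tcp [0.6433 0.3052 0.0572] F [0.1 0.5 0.4] gap 0.0917
clear t29.7 tcp [0.6426 0.3049 0.2138] F [ 0.2 -0.3 -1.5] gap 0.0916
above t30.6 tcp [0.4561 0.3312 0.2144] F [ 0.7 -0.3  0.1] gap 0.0918
down t32.4 tcp [0.4552 0.3323 0.0474] F [ 0.3 -0.6 -0.2] gap 0.0917
closed t33.3 tcp [0.4551 0.3323 0.0473] F [0.3 0.4 0.3] gap 0.0356
lifted t33.8 tcp [0.4552 0.3321 0.0676] F [ 0.  -1.2 -1.7] gap 0.0359
up t35.0 tcp [0.4544 0.3315 0.2139] F [-0.3  0.1 -2.2] gap 0.0357
```

View pics/s5.png

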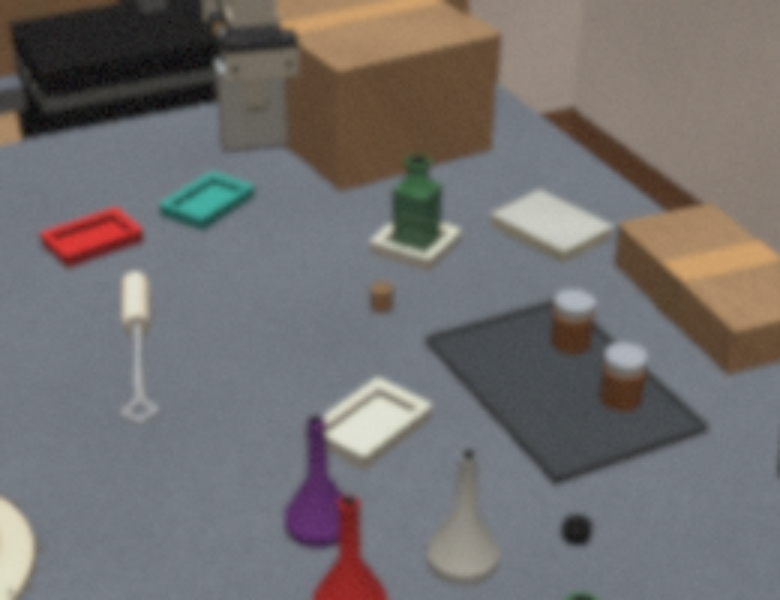

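The square bottle stands in its nest and the tin is held upright. Next is the oblong nest.

```bash
python3 - <<'E'
from h import *
carry(.4476,.0112,115.3)
place(.4476,.0112,.066,.006)
manip.servo_line([.4476,.0112,.066-manip.grip_depth+.0058],None,.02); manip.sleep(.1); st("low")
im=viewer.get_image("side"); cv2.imwrite("pics/s6.png",cv2.resize(im[140:340,150:410,::-1],None,fx=3,fy=3))
E
```

```text
over t36.7 tcp [0.4475 0.012  0.215 ] F [-0.7  0.2 -1.5] gap 0.0361
near t38.2 tcp [0.4481 0.0112 0.0737] F [-0.2  0.7 -2. ] gap 0.0361
0.002 0.19; 0.001 -0.3; 0 0.86; -0.001 11.37; placed t40.3 tcp [0.4478 0.0113 0.0529] F [-1.7 -0.   9.4] gap 0.0363
low t40.7 tcp [0.4475 0.0112 0.053 ] F [0.3 0.6 1.9] gap 0.0358
```

View pics/s6.png

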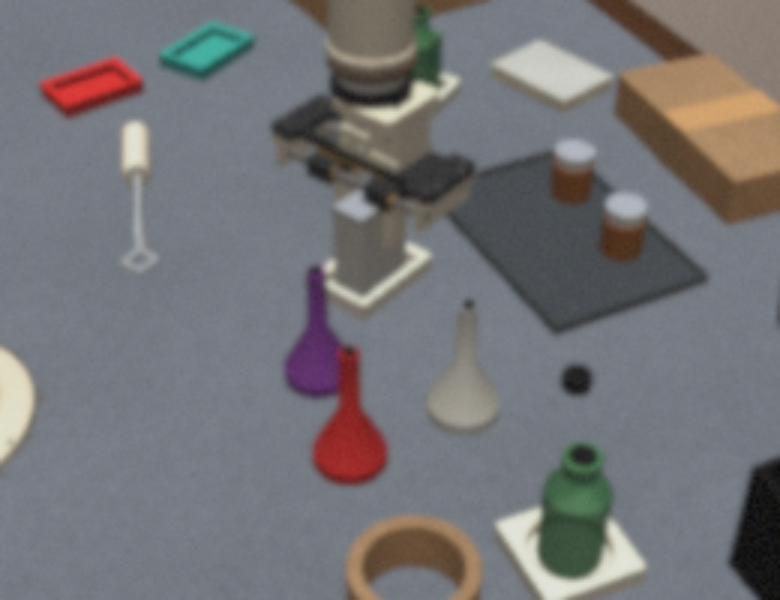

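The tin sits inside the oblong recess, on the floor. I'll release it and pick up the funnel.

```bash
python3 - <<'E'
from h import *
release(0,0)
pick(.4443,-.187,60,.095,12,lift=.225)
carry(.613,-.003,60,.225)
place(.613,-.003,.095,.005)
im=viewer.get_image("side"); cv2.imwrite("pics/s7.png",cv2.resize(im[140:340,200:460,::-1],None,fx=3,fy=3))
E
```

```text
open t41.9 tcp [0.4476 0.0112 0.053 ] F [ 0.4 -0.6  0.2] gap 0.0914
clear t43.8 tcp [0.4469 0.0111 0.2141] F [-0.5 -0.4 -0.6] gap 0.0922
above t44.9 tcp [ 0.4441 -0.1857  0.2144] F [-0.5  0.2  0.1] gap 0.0920
down t46.4 tcp [ 0.4446 -0.1872  0.0765] F [ 0.4 -0.5  0.1] gap 0.0921
closed t47.6 tcp [ 0.4442 -0.1869  0.0761] F [ 0.6  0.2 -0.5] gap 0.0174
lifted t48.1 tcp [ 0.4446 -0.187   0.0966] F [ 0.5 -0.6 -1.7] gap 0.0177
up t49.1 tcp [ 0.4436 -0.1867  0.2241] F [-0.2  0.3 -2. ] gap 0.0174
over t50.4 tcp [ 0.6122 -0.0046  0.2248] F [-0.6 -0.8 -0.5] gap 0.0175
near t51.8 tcp [ 0.6136 -0.003   0.102 ] F [ 0.4  0.3 -1.1] gap 0.0178
0.002 0.58; 0.001 0.33; 0 0.04; -0.001 7.0; placed t53.9 tcp [ 0.6132 -0.0033  0.0808] F [-1.7 -0.3  5.9] gap 0.0178
```

View pics/s7.png

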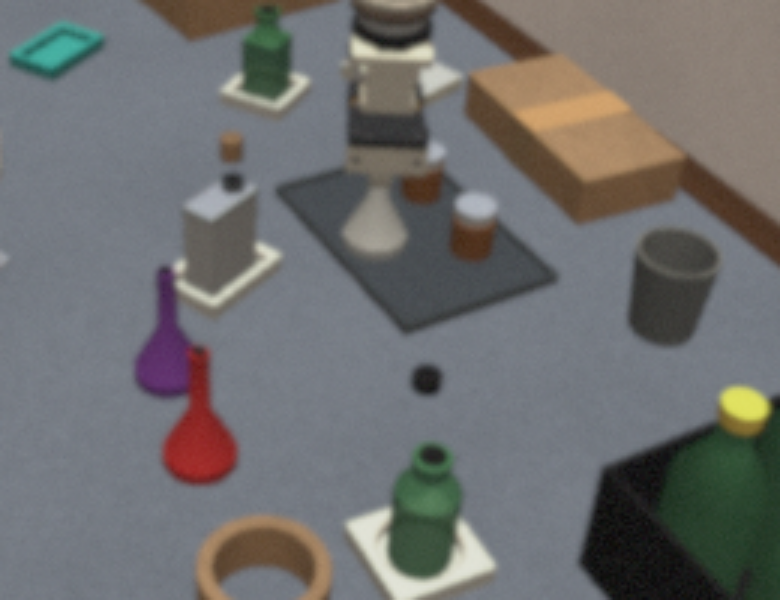

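```bash
python3 - <<'E'
from h import *
manip.servo_line([.613,-.003,.095-manip.grip_depth+.0048],None,.02); manip.sleep(.1); st("low")
release(0,0)
manip.servo_line([.35,.20,.3],None,.3); manip.sleep(.3)
im=viewer.get_image("side"); cv2.imwrite("pics/s8.png",cv2.resize(im[140:340,200:460,::-1],None,fx=3,fy=3))
im=viewer.get_image("top"); cv2.imwrite("pics/t8.png",cv2.resize(im[90:290,240:500,::-1],None,fx=3,fy=3)); cv2.imwrite("pics/t8f.png",im[:,:,::-1])
E
```

```text
low t54.3 tcp [ 0.613  -0.0028  0.0808] F [ 0.9 -0.1  0.1] gap 0.0173
open t55.8 tcp [ 0.613 -0.003  0.081] F [-0.4  0.2  0.6] gap 0.0922
clear t57.4 tcp [ 0.613  -0.003   0.2151] F [-0.1  0.3 -0.7] gap 0.0918
```

View pics/s8.png

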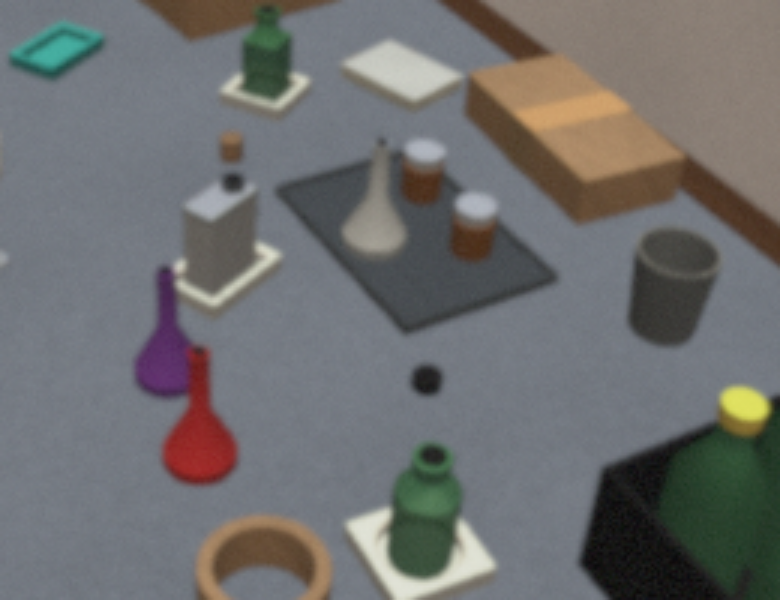

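View pics/t8f.png

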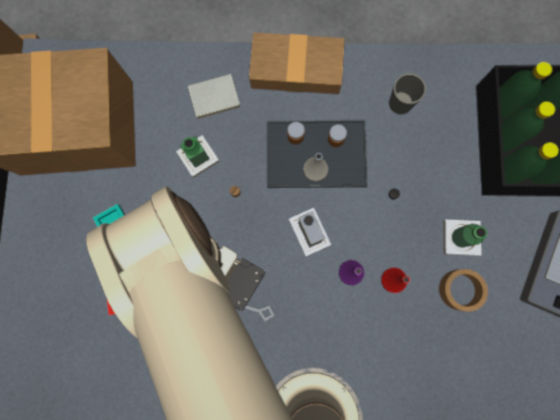

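View pics/t8.png

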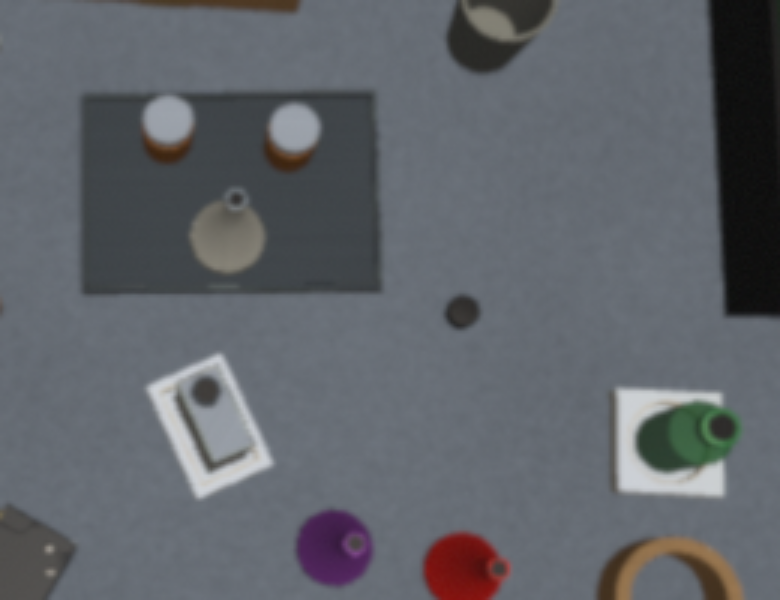

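```bash
python3 - <<'E'
from h import *
for n,P,t,s in [("round lip",(.4398,-.371,.116),(720,428),(433,455)),("sq lip",(.6433,.3052,.118),None,(267,11)),("tin mouth",(.4476+.018*.904,.0112+.018*.427,.112),(206,390),(233,182)),("funnel",(.613,-.003,.125),(236,199),(381,142))]:
    a=proj("top",P)[0]; b=proj("side",P)[0]
    print(n, None if t is None else (a-((np.array(t)+.5)/3-.5+[240,90])).round(1), (b-((np.array(s)+.5)/3-.5+[200,140])).round(1))
manip.hand_in(); print(manip.current_clock())
E
```

```text
round lip [ 0.6 -0. ] [-0.1  0.7]
sq lip None [0.3 0.1]
tin mouth [-0.  0.] [ 0.1 -0.8]
funnel [-0.   0.1] [0.4 0.6]
the job is handed in; nothing more can be done
the job is handed in; nothing more can be done
```

The job is handed in at roughly 60 s of the allowed 115 s. The round bottle, the square bottle and the tin stand in their matching white nests. The funnel stands mouth down on the drip tray, in the free space in front of the two jars.

- **Final position check:** the tops of all four items lie within about 1 pixel of where they should be if upright and fully down. I checked this in both cameras, except the square bottle, whose lip I measured only in the side view; the top view shows it in its nest too.
- **Jars:** by eye they look where they were at the start. I did not re-measure them after the last placing.
- **Contact forces:** the bottles showed only light contact, about 1–2 N. The tin and funnel were pressed down briefly with about 11 N and 7 N because my last lowering step went 1 mm too far. I backed that off before opening the fingers, and nothing moved.
- **Other checks:** none failed. An early side-view estimate of the oblong nest was 3 mm off because one of its corners was hidden, so I used the top-view value.

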